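# Put the washed burner parts back on their burners

## Task

The washed burner parts are stacked on the green mat: take the stack down and put the three burners back together, the brass crown on the bare medium burner with the medium cap on top of it, and the small and the large cap on the burners of their size, every part centred, level and fully home in its seat. The enamel chips easily, so lower each part into place and never drop one. Leave the regulator, the bottle and the spanner as they are.

Things in the scene. Friction and masses are not known exactly. Their poses are not given: they have to be found in the camera images.
- small_cap: small burner cap, black enamel top with bright edge, 40 mm across, 16 mm high. Upper 10 mm: the 40 mm rim, upright sides (grip here). Lower 6 mm: narrower locating skirt 16 mm across, chamfered. Origin: centre of the skirt's underside, z up. Starts on top of the stack, skirt in the crown's bore, rim on the crown. 60 g.
- medium_crown: loose brass crown of the medium burner, dark slots round its side, 20 mm high. Upper 14 mm: ring 49 mm across, upright sides (grip here), bore 30 mm across, 14 mm deep. Lower 6 mm: narrower spigot 32 mm across, chamfered. Origin: centre of the spigot's underside, z up. Starts on the medium cap, under the small cap. 100 g.
- medium_cap: medium burner cap, black enamel top with bright edge, 58 mm across, 16 mm high. Upper 10 mm: the 58 mm rim, upright sides (grip here). Lower 6 mm: narrower locating skirt 24 mm across, chamfered. Origin: centre of the skirt's underside, z up. Starts on the large cap, under the crown. Home: rim on the medium crown, skirt in its bore (3 mm play), origin 14 mm above the crown's. 120 g.
- large_cap: large burner cap, black enamel top with bright edge, 68 mm across, 16 mm high. Upper 10 mm: the 68 mm rim, upright sides (grip here). Lower 6 mm: narrower locating skirt 36 mm across, chamfered. Origin: centre of the skirt's underside, z up. Starts at the bottom of the stack on a round green mat, 104 mm across, 4 mm thick. 160 g.
- small_burner: small burner with its fixed brass crown, 34 mm across, flat top 44 mm above the bench, bore 22 mm across, 14 mm deep, for the small cap's skirt (3 mm play all round). Home: the cap's rim lies on the crown, cap origin 38 mm above this origin. Fixed, on a round dark base 100 mm across; brass inlet to 58 mm out along +x, 22 mm high; white electrode 32 mm high. Origin: centre of underside, on the bench.
- medium_burner: medium burner, the one without a crown: bare aluminium bowl 56 mm across, flat top 30 mm above the bench, bore 38 mm across, 8 mm deep, for the crown's spigot (3 mm play all round). Home: crown origin 24 mm, then medium cap origin 38 mm above this origin. Fixed, on a round dark base 100 mm across; brass inlet to 58 mm out along +x, 22 mm high; white electrode 32 mm high. Origin: centre of underside, on the bench.
- large_burner: large burner with its fixed brass crown, 60 mm across, flat top 44 mm above the bench, bore 42 mm across, 14 mm deep, for the large cap's skirt (3 mm play all round). Home: the cap's rim lies on the crown, cap origin 38 mm above this origin. Fixed, on a round dark base 100 mm across; brass inlet to 58 mm out along +x, 22 mm high; white electrode 32 mm high. Origin: centre of underside, on the bench.
- regulator: bystander: round metal gas regulator 72 mm across with a yellow button on top (52 mm high), a brass outlet reaching 88 mm along its +y and a wing nut reaching 68 mm along its -y. Loose. Origin: centre of its underside.
- bottle: bystander: amber bottle with a red cap, 48 mm across, 115 mm high, upright and loose. Origin: centre of its underside.
- spanner: bystander: steel spanner 160 mm long lying flat along its own x, loose. Origin: on its underside near the middle.
Things that resemble listed ones, but are neither listed nor needed, are in the scene too. What is shaped like the medium_cap but orange is not meant. Leave any blue look-alike of the small_burner alone.

How it is judged:
By the outcome, as a careful person would: the job done as asked, in the order asked, and still so for the second after the job is handed in, with the robot touching nothing.
It also fails if it takes over 109 s, if anything falls off the work surface, if the arm or the gripper's body presses on something with over 40 N, if the wrist force passes 120 N, or if a joint passes its speed limit or range.

## Robot

A 7-joint arm with a two-finger parallel gripper is mounted at the origin on the work surface. World frame = base frame: x ahead of the robot, y to its left, z up, the work surface at z = 0. Lengths are in m, angles in rad, forces in N, time in s.
With the tool pointing down it reaches from about 0.375 to 0.925 m from the base axis. Payload 3.1 kg.
Tool frame: the origin (TCP) lies at the centre of the arm's flange, where the gripper is bolted on; the fingertips stand 173 mm ahead of it and the grasp point (between the pads) lies 155 mm ahead of it (ctrl.pinch_z is the distance from the TCP to the grasp point, in m); z points along the fingers, y is the direction in which the jaws open and shut (so a half turn about z gives the same grasp; the last joint's range is limited). The gripper opens to 85 mm and grips with 20 to 120 N. Pads are 22 mm wide; open, the fingers measure 114 mm over their backs; the gripper's body (76 mm by 85 mm) begins 54 mm behind the grasp point. The pads swing forward as they close: fully open they stand 13 mm farther back than shut.
Start: joints at [1.184, 0.383, 0.044, 1.598, -0.018, 1.161, -0.05], TCP at [0.185, -0.623, 0.405] pointing down, gripper open.
Joint ranges: [-2.61, 2.61], [-0.41, 2.15], [-1.48, 1.57], [0, 2.5], [-1.57, 4.71], [0.05, 1.97], [-2.85, 2.85]. Speed limits (rad/s): [2.79, 2.79, 3.14, 3.14, 3.14, 3.14, 3.14].

## Interface

Orientations are given as [roll, pitch, yaw] about the fixed x, y, z axes, in that order (R = Rz(yaw) Ry(pitch) Rx(roll)).
In Python, from plant import ctrl gives the robot as it stands. The module is installed in compiled form; this text tells all that it offers.
- The arm moves only by the tool play_rows, never from a script. Its argument "steps" is a list of rows, each an object with "delta_pos": the shift along the tool's x, y, z in cm, a list of three; "spin": the turn about the tool's z in rad; "grip": the opening, from 0 (shut) to 1 (fully open). A call has 1 to 20 rows; each row is the pose to reach, as a shift and turn from the pose commanded when the call began, along the tool's axes at that moment; what a row does not reach only later rows make up. A row lasts 1/8 s, in which the tool goes at most 62.5 mm and 10.7 degrees, less where a joint would pass 70% of its speed; a pose out of reach is approached as far as the arm can. A call with a gripper value outside its range is refused whole. The fingers move at their own pace and stop on an object; the grip force is fixed at half the most. Time passes only in rows, so rows that repeat a pose let the fingers close. It gives the time, the measured TCP pose, the force and the opening at its end, in the units of the state.
- ctrl.read_state(): the state, without advancing time (a new reading comes with each control period).
- ctrl.snapshot(name): name is "scene" or "top"; returns the picture (384x512x3 uint8, blue, green, red); there is no depth.
- ctrl.calibration(name): a dict with "fx", "fy", "cx", "cy" (pixels), "world_to_cam" (4x4, takes a point from world to camera coordinates). Camera axes: x right, y down, z forward; pixel columns grow to the right and rows downward; lengths in m; the calibration is good to about 2 mm. A picture is of the moment at which its call begins. calibration takes no time and is no camera call.
- ctrl.close_job(): hands the job in, once; it reports no verdict.
The state is a dict: "clock": time; "q": joint angles; "joint_velocities": joint speeds; "joint_torque": joint torques, N m; "position": TCP position; "tcp_rot": TCP orientation; "contact_force": force on the tool from outside, world axes, zero at the start; "moment": the same for the moment, N m; "finger_gap": finger opening in m.
Only numpy, scipy, OpenCV 4.12 (cv2) and the standard library are available. Lean on these libraries where they do the work, as an engineer would, in place of code of your own. Each camera call takes 0.05 s, during which the arm holds its last target. There are 200 camera calls.

## Working session

There is one attempt and no reset: what is moved stays moved. The work goes in short steps, Python scripts to look and compute and a tool call to move; the robot and the scene stay as the last step left them, time stands still between calls to the robot, and variables do not carry over. Pictures are saved under pics/ and viewed, about 12 in all and at most 16, crops included, and the job is handed in when it is done.

Besides the shell and the picture viewer there is one more tool, called by a JSON object that holds its "method" and its "body". play_rows: Moves the arm, as the interface text tells. Its arguments: {"type":"object","properties":{"steps":{"type":"array"}},"required":["steps"]}

```bash
mkdir -p pics
python3 - <<'E'
from plant import ctrl
import cv2
for n in("scene","top"):
    cv2.imwrite(f"pics/{n}0.png",cv2.resize(ctrl.snapshot(n),(800,600),interpolation=cv2.INTER_CUBIC))
    c=ctrl.calibration(n);print(n,c)
print(ctrl.read_state(),ctrl.pinch_z)
E
```

```text
scene {'fx': 346.63726145135956, 'fy': 346.63726145135956, 'cx': 256.3434702517724, 'cy': 192.39938933288633, 'world_to_cam': array([[ 0.87648511,  0.48085571,  0.02348704, -0.4492099 ],
       [ 0.29762777, -0.50286692, -0.81150636, -0.11556783],
       [-0.37840662,  0.71826363, -0.58387138,  1.14591368],
       [ 0.        ,  0.        ,  0.        ,  1.        ]])}
top {'fx': 395.57714928666866, 'fy': 395.57714928666866, 'cx': 249.4298965233532, 'cy': 192.21672176138912, 'world_to_cam': array([[-0.02709458, -0.99956895, -0.01130443,  0.02103741],
       [-0.98884263,  0.02845749, -0.14622047,  0.52126684],
       [ 0.14647914,  0.00721652, -0.98918744,  1.11224974],
       [ 0.        ,  0.        ,  0.        ,  1.        ]])}
{'clock': 0.1, 'q': array([ 1.18420697,  0.38376233,  0.04385641,  1.59943097, -0.0178656 ,
        1.1612262 , -0.04990815]), 'joint_velocities': array([ 3.88252441e-04,  1.56430946e-04, -3.95950309e-05, -3.60466109e-03,
        8.72924840e-05, -4.31089791e-04, -5.19569055e-04]), 'joint_torque': array([ 1.96536246e-03, -4.34730506e+01,  1.02879290e+00, -2.50455505e+01,
        1.08464219e-02,  5.46904295e-03, -1.58565376e-05]), 'position': array([ 0.18499129, -0.6226523 ,  0.40340023]), 'tcp_rot': array([-3.13916385e+00,  1.66737327e-04,  2.88856428e-01]), 'contact_force': array([ 0.08985827, -0.23222441, -0.0322654 ]), 'moment': array([0.0553429 , 0.05121016, 0.0147841 ]), 'finger_gap': 0.08554743968259183} 0.1547
```

View pics/scene0.png

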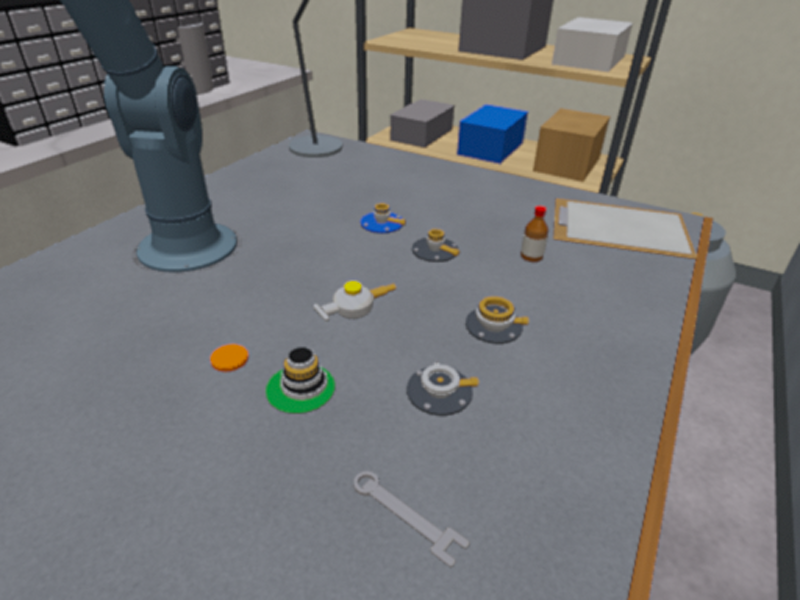

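View pics/top0.png

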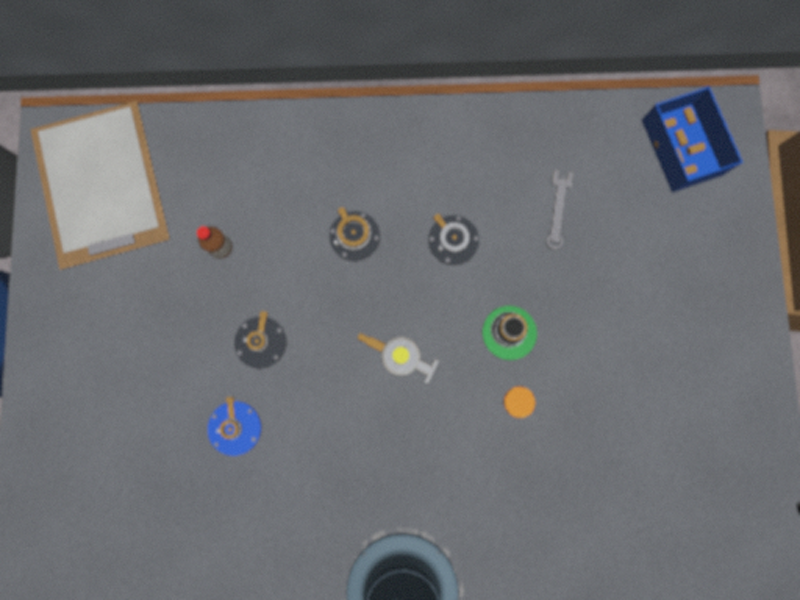

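```bash
cat > h.py <<'E'
import numpy as np,cv2
from plant import ctrl
def cal(n):
    c=ctrl.calibration(n);return np.array([[c["fx"],0,c["cx"]],[0,c["fy"],c["cy"]],[0,0,1]]),c["world_to_cam"]
def proj(n,P):
    K,T=cal(n);P=np.atleast_2d(P);q=(P@T[:3,:3].T+T[:3,3])@K.T;return q[:,:2]/q[:,2:]
def back(n,uv,z):
    K,T=cal(n);R=T[:3,:3];o=-R.T@T[:3,3];d=R.T@np.linalg.solve(K,[*uv,1]);return o+d*(z-o[2])/d[2]
def circ(x,y,z,r):
    a=np.linspace(0,2*np.pi,60);return np.c_[x+r*np.cos(a),y+r*np.sin(a),0*a+z]
def crop(im,n,c,w,s,circs=()):
    """crop of w px square around c, scaled s; circles drawn as thin lines"""
    o=np.round(np.array(c)-w/2).astype(int)
    M=np.float32([[s,0,-o[0]*s],[0,s,-o[1]*s]])
    out=cv2.warpAffine(im,M,(w*s,w*s),flags=cv2.INTER_CUBIC)
    for C,col in circs:
        p=(proj(n,C)-o)*s
        cv2.polylines(out,[np.round(p).astype(int)],True,col,1)
    cv2.putText(out,f"{o[0]},{o[1]}",(4,14),0,.45,(255,255,255),1)
    return out
E
python3 - <<'E'
from h import *
t=ctrl.snapshot("top");s=ctrl.snapshot("scene");k=.64
np.savez("f0.npz",top=t,scene=s)
tt=dict(stack=(511,330),small=(260,342),med=(454,240),large=(354,236))
ss=dict(stack=(301,375),small=(436,243),med=(440,385),large=(496,315))
r1=np.hstack([crop(t,"top",np.array(tt[i])*k,40,5) for i in tt])
r2=np.hstack([crop(s,"scene",np.array(ss[i])*k,50,4) for i in ss])
cv2.imwrite("pics/c1.png",np.vstack([r1,r2]))
for n,d in(("top",tt),("scene",ss)):
    for i in d: print(n,i,back(n,np.array(d[i])*k,.044).round(3))
E
```

```text
top stack [ 0.459 -0.215  0.044]
top small [0.45  0.247 0.044]
top med [ 0.632 -0.117  0.044]
top large [0.645 0.07  0.044]
scene stack [ 0.476 -0.231  0.044]
scene small [0.476 0.212 0.044]
scene med [ 0.657 -0.149  0.044]
scene large [0.667 0.046 0.044]
```

View pics/c1.png

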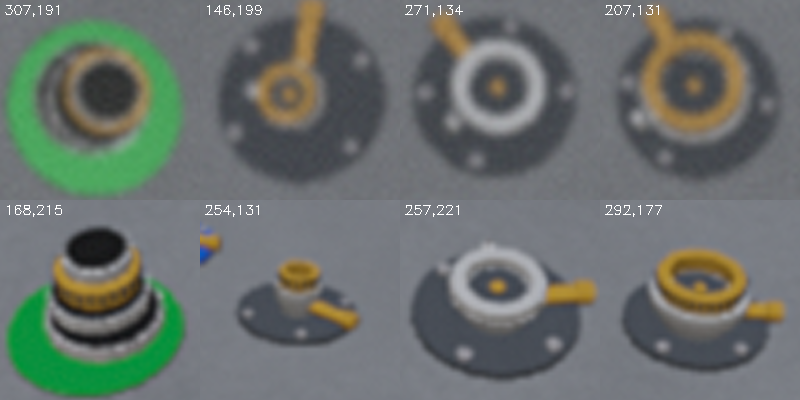

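```bash
cat > fit.py <<'E'
from h import *
from scipy.ndimage import map_coordinates
from scipy.optimize import minimize
def score(ims,n,p,circs,d=.0015):
    """mean contrast over circles (z,r,sign,channel): outside minus inside, visible side irrelevant"""
    s=0
    for z,r,sg,ch in circs:
        v=[]
        for rr in(r-d,r+d):
            q=proj(n,circ(p[0],p[1],z,rr));v.append(map_coordinates(ims[n][:,:,ch].astype(float),[q[:,1],q[:,0]],order=1))
        s+=sg*np.mean(np.clip(sg*(v[1]-v[0]),-30,30))*sg if sg else np.mean(np.abs(v[1]-v[0]))
    return s
def fit(ims,cams,p0,circs,rng=.03):
    f=lambda p:-sum(score(ims,n,p,circs) for n in cams)
    g=np.arange(-rng,rng+1e-6,.003)
    b=min(((f((p0[0]+a,p0[1]+c)),p0[0]+a,p0[1]+c) for a in g for c in g))
    r=minimize(f,b[1:],method="Nelder-Mead",options=dict(initial_simplex=[b[1:],(b[1]+.002,b[2]),(b[1],b[2]+.002)],xatol=1e-4,fatol=1e-4))
    return r.x,-r.fun
E
python3 - <<'E'
from fit import *
ims=np.load("f0.npz")
ims={n:cv2.GaussianBlur(ims[n],(0,0),.6) for n in("top","scene")}
# channel 2 red; sign -1 = brighter inside
T={"small":((.46,.23),[[(.044,.017,-1,2),(.044,.011,1,2)]]+[[(z,.05,1,2)] for z in(0.002,.006,.01)]),
"med":((.645,-.13),[[(.030,.028,-1,2),(.03,.019,1,2)]]+[[(z,.05,1,2)] for z in(0.002,.006,.01)]),
"large":((.655,.06),[[(.044,.030,-1,2),(.044,.021,1,2)]]+[[(z,.05,1,2)] for z in(0.002,.006,.01)]),
"stack":((.455,-.21),[[(.004,.052,1,2)],[(.004,.052,-1,1)],[(.066,.02,1,2),(.056,.0245,-1,2)],[(.066,.0175,1,2)],[(.036,.029,-1,2)],[(.056,.0245,-1,2)]])}
for k,(p,cs) in T.items():
    for c in cs:
        print(k,c,*[(fit(ims,m,p,c)[0].round(4),round(fit(ims,m,p,c)[1],1)) for m in(("top",),("scene",),("top","scene"))])
E
```

```text
Traceback (most recent call last):
  File "fit.py", line 16, in fit
    b=min(((f((p0[0]+a,p0[1]+c)),p0[0]+a,p0[1]+c) for a in g for c in g))
  File "fit.py", line 16, in <genexpr>
    b=min(((f((p0[0]+a,p0[1]+c)),p0[0]+a,p0[1]+c) for a in g for c in g))
            ~^^^^^^^^^^^^^^^^^^^
  File "fit.py", line 14, in <lambda>
    f=lambda p:-sum(score(ims,n,p,circs) for n in cams)
                ~~~^^^^^^^^^^^^^^^^^^^^^^^^^^^^^^^^^^^^
  File "fit.py", line 14, in <genexpr>
    f=lambda p:-sum(score(ims,n,p,circs) for n in cams)
                    ~~~~~^^^^^^^^^^^^^^^
  File "fit.py", line 10, in score
    q=proj(n,circ(p[0],p[1],z,rr));v.append(map_coordinates(ims[n][:,:,ch].astype(float),[q[:,1],q[:,0]],order=1))
  File "h.py", line 6, in proj
    K,T=cal(n);P=np.atleast_2d(P);q=(P@T[:3,:3].T+T[:3,3])@K.T;return q[:,:2]/q[:,2:]
        ~~~^^^
  File "h.py", line 4, in cal
    c=ctrl.calibration(n);return np.array([[c["fx"],0,c["cx"]],[0,c["fy"],c["cy"]],[0,0,1]]),c["world_to_cam"]
ValueError: time passes only in moves, steps and waits
```

```bash
sed -i 's/^def cal(n):/from functools import lru_cache\n@lru_cache\ndef cal(n):/' h.py
sed -i 's/s+=sg\*np.mean.*$/s+=np.mean(np.clip(sg*(v[1]-v[0]),-40,40))/' fit.py
cat > m.py <<'E'
from fit import *
ims=np.load("f0.npz")
ims={n:cv2.GaussianBlur(ims[n],(0,0),.6) for n in("top","scene")}
T={"small":((.46,.23),[[(.044,.017,-1,2),(.044,.011,1,2)]]+[[(z,.05,1,2)] for z in(0.002,.006,.01)]),
"med":((.645,-.13),[[(.030,.028,-1,2),(.03,.019,1,2)]]+[[(z,.05,1,2)] for z in(0.002,.006,.01)]),
"large":((.655,.06),[[(.044,.030,-1,2),(.044,.021,1,2)]]+[[(z,.05,1,2)] for z in(0.002,.006,.01)]),
"stack":((.455,-.21),[[(.004,.052,1,2)],[(.066,.02,1,2),(.056,.0245,-1,2)],[(.066,.0175,1,2)],[(.036,.029,-1,2)],[(.056,.0245,-1,2)]])}
for k,(p,cs) in T.items():
    for c in cs:
        print(k,c,*[(r[0].round(4),round(r[1],1)) for r in[fit(ims,m,p,c) for m in(("top",),("scene",),("top","scene"))]])
E
time timeout 500 python3 m.py
```

```text
small [(0.044, 0.017, -1, 2), (0.044, 0.011, 1, 2)] (array([0.454 , 0.2562]), np.float64(35.9)) (array([0.4545, 0.255 ]), np.float64(13.9)) (array([0.454 , 0.2561]), np.float64(49.4))
small [(0.002, 0.05, 1, 2)] (array([0.4544, 0.2569]), np.float64(12.5)) (array([0.454 , 0.2545]), np.float64(8.0)) (array([0.4541, 0.2564]), np.float64(19.9))
small [(0.006, 0.05, 1, 2)] (array([0.454, 0.256]), np.float64(12.5)) (array([0.4569, 0.2487]), np.float64(8.3)) (array([0.4543, 0.2544]), np.float64(17.2))
small [(0.01, 0.05, 1, 2)] (array([0.4537, 0.255 ]), np.float64(12.4)) (array([0.4597, 0.2428]), np.float64(8.5)) (array([0.4538, 0.2548]), np.float64(14.0))
med [(0.03, 0.028, -1, 2), (0.03, 0.019, 1, 2)] (array([ 0.6424, -0.1193]), np.float64(57.4)) (array([ 0.6435, -0.1202]), np.float64(53.7)) (array([ 0.6431, -0.1198]), np.float64(110.1))
med [(0.002, 0.05, 1, 2)] (array([ 0.643 , -0.1193]), np.float64(12.3)) (array([ 0.6438, -0.1203]), np.float64(17.1)) (array([ 0.6438, -0.1201]), np.float64(29.1))
med [(0.006, 0.05, 1, 2)] (array([ 0.6421, -0.119 ]), np.float64(12.4)) (array([ 0.6453, -0
[... 1102 characters left out ...]
.0245, -1, 2)] (array([ 0.4644, -0.216 ]), np.float64(29.4)) (array([ 0.467 , -0.2191]), np.float64(32.0)) (array([ 0.4644, -0.2167]), np.float64(57.2))
stack [(0.066, 0.0175, 1, 2)] (array([ 0.4631, -0.2148]), np.float64(29.6)) (array([ 0.4641, -0.2157]), np.float64(38.1)) (array([ 0.4638, -0.2151]), np.float64(67.0))
stack [(0.036, 0.029, -1, 2)] (array([ 0.4677, -0.2229]), np.float64(11.7)) (array([ 0.4688, -0.2226]), np.float64(21.6)) (array([ 0.4686, -0.2225]), np.float64(33.1))
stack [(0.056, 0.0245, -1, 2)] (array([ 0.4646, -0.2169]), np.float64(22.1)) (array([ 0.486 , -0.2408]), np.float64(17.8)) (array([ 0.4653, -0.2178]), np.float64(35.5))
real	0m41.272s
user	0m41.455s
sys	0m0.149s
```

```bash
cat > go.py <<'E'
import sys
from h import *
from scipy.spatial.transform import Rotation as Ro
def delta(x,y,z):
    """shift in cm, tool axes, that takes the point 165 mm ahead of the TCP above (x,y) and the TCP to height z"""
    s=ctrl.read_state();R=Ro.from_euler("xyz",s["tcp_rot"]).as_matrix();p=np.array(s["position"])
    tgt=np.array([x,y,z])-R@[0,0,.165]*[1,1,0]
    print("t",round(s["clock"],2),"pos",p.round(4),"rpy",np.round(s["tcp_rot"],4),"F",np.round(s["contact_force"],1),"gap",round(s["finger_gap"],4),"delta cm",(R.T@(tgt-p)*100).round(2))
if __name__=="__main__": delta(*map(float,sys.argv[1:4]))
E
python3 go.py .4638 -.2151 .29
```

```text
t 0.2 pos [ 0.1851 -0.6228  0.4038] rpy [-3.1399e+00  1.0000e-04  2.8890e-01] F [0.2 0.3 0.6] gap 0.0852 delta cm [ 38.34 -31.09  11.43]
```

{"method": "play_rows", "body": {"steps": [{"delta_pos":[5,-4,1],"spin":0,"grip":0.8},{"delta_pos":[10,-8,2],"spin":0,"grip":0.8},{"delta_pos":[14.8,-12,3.5],"spin":0,"grip":0.8},{"delta_pos":[19.6,-16,5],"spin":0,"grip":0.8},{"delta_pos":[24.5,-20,6.5],"spin":0,"grip":0.8},{"delta_pos":[29.5,-24,8],"spin":0,"grip":0.8},{"delta_pos":[34,-27.5,9.5],"spin":0,"grip":0.8},{"delta_pos":[37,-30,10.8],"spin":0,"grip":0.8},{"delta_pos":[38.3,-31.1,11.4],"spin":0,"grip":0.8},{"delta_pos":[38.3,-31.1,11.4],"spin":0,"grip":0.8},{"delta_pos":[38.3,-31.1,11.4],"spin":0,"grip":0.8},{"delta_pos":[38.3,-31.1,11.4],"spin":0,"grip":0.8}]}}

```text
clock: 1.7
position: [0.463, -0.2176, 0.2911]
tcp_rot: [3.141, 0.0, 0.286]
contact_force: [-1.2, -0.9, 0.3]
finger_gap: 0.0681
```

Run:
```python
from h import *
import go
go.delta(.4638,-.2151,.2305)
s=ctrl.snapshot("scene");t=ctrl.snapshot("top");c=proj("scene",[.464,-.215,.09])[0]
c2=proj("top",[.464,-.215,.12])[0]
cv2.imwrite("pics/hover.png",np.hstack([crop(s,"scene",c,66,6,[(circ(.4638,-.2151,.066,.02),(0,0,255))]),crop(t,"top",c2,66,6)]))
```

```text
t 1.7 pos [ 0.463  -0.2176  0.2911] rpy [3.1406 0.     0.2857] F [-1.2 -0.9  0.3] gap 0.0681 delta cm [ 0.15 -0.24  6.06]
```

View pics/hover.png

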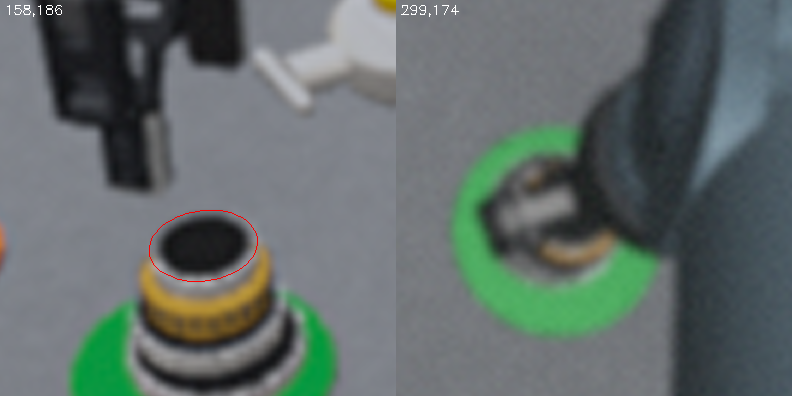

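Run:
```python
from h import *
a=.2857;u=np.array([np.sin(a),-np.cos(a),0])
for z in(.110,.118,.125,.132):
  for sg in(1,-1):
    print(z,sg,((proj("scene",[.463,-.2176,z]+sg*.034*u)[0]-[158,186])*6).round(),((proj("scene",[.463,-.2176,z]+sg*.045*u)[0]-[158,186])*6).round())
```

```text
0.11 1 [151. 216.] [139. 236.]
0.11 -1 [220. 100.] [231.  83.]
0.118 1 [148. 198.] [136. 218.]
0.118 -1 [219.  83.] [229.  66.]
0.125 1 [146. 182.] [134. 203.]
0.125 -1 [217.  68.] [228.  51.]
0.132 1 [144. 167.] [132. 187.]
0.132 -1 [216.  53.] [226.  36.]
```

{"method": "play_rows", "body": {"steps": [{"delta_pos":[0.15,-0.2,2],"spin":0,"grip":0.8},{"delta_pos":[0.15,-0.2,4],"spin":0,"grip":0.8},{"delta_pos":[0.15,-0.2,4],"spin":0,"grip":0.8},{"delta_pos":[0.15,-0.2,4],"spin":0,"grip":0.8}]}}

```text
clock: 2.3
position: [0.4647, -0.214, 0.2513]
tcp_rot: [3.141, -0.001, 0.288]
contact_force: [-0.2, 0.1, -0.2]
finger_gap: 0.0681
```

```bash
python3 go.py .4638 -.2151 .2305
```

```text
t 2.3 pos [ 0.4647 -0.214   0.2513] rpy [ 3.1409e+00 -7.0000e-04  2.8810e-01] F [-0.2  0.1 -0.2] gap 0.0681 delta cm [-0.13  0.06  2.08]
```

{"method": "play_rows", "body": {"steps": [{"delta_pos":[-0.1,0.05,1.2],"spin":0,"grip":0.8},{"delta_pos":[-0.1,0.05,2.1],"spin":0,"grip":0.8},{"delta_pos":[-0.1,0.05,2.1],"spin":0,"grip":0.8},{"delta_pos":[-0.1,0.05,2.1],"spin":0,"grip":0.55},{"delta_pos":[-0.1,0.05,2.1],"spin":0,"grip":0.5},{"delta_pos":[-0.1,0.05,2.1],"spin":0,"grip":0.45},{"delta_pos":[-0.1,0.05,2.1],"spin":0,"grip":0.3},{"delta_pos":[-0.1,0.05,2.1],"spin":0,"grip":0.3},{"delta_pos":[-0.1,0.05,2.1],"spin":0,"grip":0.3}]}}

```text
clock: 3.42
position: [0.4641, -0.2143, 0.2305]
tcp_rot: [3.141, -0.001, 0.289]
contact_force: [-1.6, 0.9, 6.4]
finger_gap: 0.0369
```

```bash
python3 go.py .4638 -.2151 .2305
```

```text
t 3.42 pos [ 0.4641 -0.2143  0.2305] rpy [ 3.1409e+00 -8.0000e-04  2.8890e-01] F [-1.6  0.9  6.4] gap 0.0369 delta cm [-0.07  0.05 -0.  ]
```

{"method": "play_rows", "body": {"steps": [{"delta_pos":[0,0,-0.3],"spin":0,"grip":0.3},{"delta_pos":[0,0,-1],"spin":0,"grip":0.3},{"delta_pos":[0,0,-2.5],"spin":0,"grip":0.3},{"delta_pos":[0,0,-5],"spin":0,"grip":0.3},{"delta_pos":[0,0,-8],"spin":0,"grip":0.3},{"delta_pos":[0,0,-8],"spin":0,"grip":0.3},{"delta_pos":[0,0,-8],"spin":0,"grip":0.3}]}}

```text
clock: 4.3
position: [0.4634, -0.2142, 0.3097]
tcp_rot: [-3.142, 0.0, 0.289]
contact_force: [-0.9, -0.4, -2.1]
finger_gap: 0.0366
```

Run:
```python
from h import *
import go
go.delta(.4541,.2561,.30)
s=ctrl.snapshot("scene")
c=proj("scene",[.464,-.215,.1])[0]
cv2.imwrite("pics/lift1.png",crop(s,"scene",c,80,7))
```

```text
t 4.3 pos [ 0.4634 -0.2142  0.3097] rpy [-3.1416e+00  2.0000e-04  2.8870e-01] F [-0.9 -0.4 -2.1] gap 0.0366 delta cm [ 12.5  -45.35   0.96]
```

View pics/lift1.png

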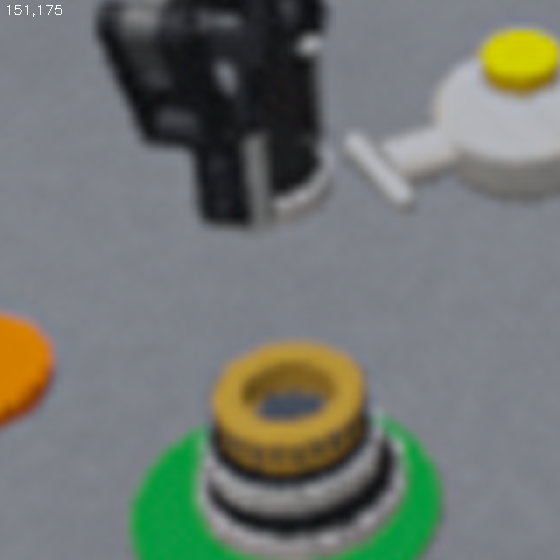

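{"method": "play_rows", "body": {"steps": [{"delta_pos":[0.5,-2,0],"spin":0,"grip":0.3},{"delta_pos":[1.7,-6,0],"spin":0,"grip":0.3},{"delta_pos":[3.1,-11,0],"spin":0,"grip":0.3},{"delta_pos":[4.5,-16,0],"spin":0,"grip":0.3},{"delta_pos":[5.9,-21,0],"spin":0,"grip":0.3},{"delta_pos":[7.3,-26,0],"spin":0,"grip":0.3},{"delta_pos":[8.7,-31,0],"spin":0,"grip":0.3},{"delta_pos":[10.1,-36,0],"spin":0,"grip":0.3},{"delta_pos":[11.4,-41,0],"spin":0,"grip":0.3},{"delta_pos":[12.2,-44,0.5],"spin":0,"grip":0.3},{"delta_pos":[12.5,-45.3,1],"spin":0,"grip":0.3},{"delta_pos":[12.5,-45.3,2.5],"spin":0,"grip":0.3},{"delta_pos":[12.5,-45.3,4],"spin":0,"grip":0.3},{"delta_pos":[12.5,-45.3,6],"spin":0,"grip":0.3},{"delta_pos":[12.5,-45.3,7],"spin":0,"grip":0.3},{"delta_pos":[12.5,-45.3,7],"spin":0,"grip":0.3},{"delta_pos":[12.5,-45.3,7],"spin":0,"grip":0.3}]}}

```text
clock: 6.48
position: [0.4548, 0.2557, 0.2401]
tcp_rot: [-3.141, -0.001, 0.289]
contact_force: [0.2, 1.0, 0.2]
finger_gap: 0.0367
```

Run:
```python
from h import *
import go
go.delta(.4548,.2563,.2185)
s=ctrl.snapshot("scene");t=ctrl.snapshot("top");np.savez("f1.npz",top=t,scene=s)
z=.050+.2396-.2305
C=[(circ(.4541,.2561,.044,.017),(0,0,255)),(circ(.4541,.2561,z+.016,.02),(0,255,0))]
c=proj("scene",[.454,.256,.06])[0];c2=proj("top",[.454,.256,.06])[0]
cv2.imwrite("pics/over1.png",np.hstack([crop(s,"scene",c,50,8,C),crop(t,"top",c2,50,8,C)]))
```

```text
t 6.47 pos [0.4548 0.2557 0.2401] rpy [-3.1413e+00 -9.0000e-04  2.8870e-01] F [0.2 1.  0.2] gap 0.0367 delta cm [-0.   -0.05  2.16]
```

View pics/over1.png

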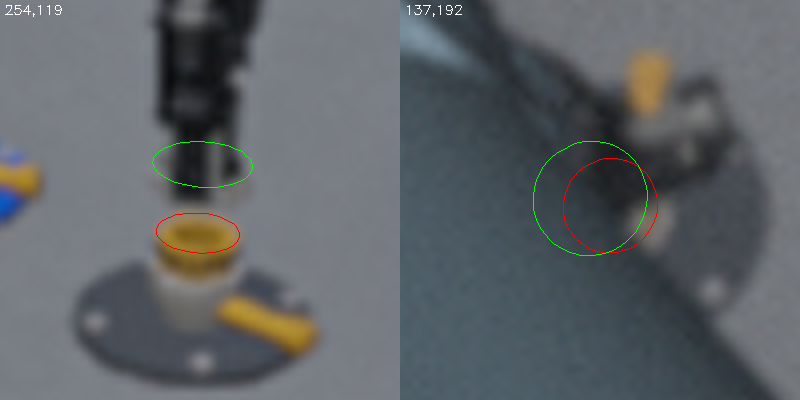

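{"method": "play_rows", "body": {"steps": [{"delta_pos":[0,-0.05,0.8],"spin":0,"grip":0.3},{"delta_pos":[0,-0.05,1.4],"spin":0,"grip":0.3},{"delta_pos":[0,-0.05,1.6],"spin":0,"grip":0.3},{"delta_pos":[0,-0.05,1.75],"spin":0,"grip":0.3},{"delta_pos":[0,-0.05,1.75],"spin":0,"grip":0.3}]}}

```text
clock: 7.2
position: [0.4544, 0.256, 0.2221]
tcp_rot: [-3.142, 0.0, 0.289]
contact_force: [-1.2, 0.3, 0.4]
finger_gap: 0.0368
```

{"method": "play_rows", "body": {"steps": [{"delta_pos":[0.02,0,0.15],"spin":0,"grip":0.3},{"delta_pos":[0.02,0,0.28],"spin":0,"grip":0.3},{"delta_pos":[0.02,0,0.33],"spin":0,"grip":0.3},{"delta_pos":[0.02,0,0.35],"spin":0,"grip":0.3},{"delta_pos":[0.02,0,0.35],"spin":0,"grip":0.3}]}}

```text
clock: 7.82
position: [0.4546, 0.2561, 0.2187]
tcp_rot: [-3.142, -0.0, 0.289]
contact_force: [0.9, -0.5, -0.7]
finger_gap: 0.0365
```

{"method": "play_rows", "body": {"steps": [{"delta_pos":[0,0,0.05],"spin":0,"grip":0.3},{"delta_pos":[0,0,0.07],"spin":0,"grip":0.3},{"delta_pos":[0,0,0.07],"spin":0,"grip":0.3}]}}

```text
clock: 8.2
position: [0.4546, 0.2562, 0.2185]
tcp_rot: [3.141, -0.0, 0.289]
contact_force: [-2.0, -0.3, 5.0]
finger_gap: 0.0365
```

{"method": "play_rows", "body": {"steps": [{"delta_pos":[0,0,0.05],"spin":0,"grip":0.5},{"delta_pos":[0,0,0.05],"spin":0,"grip":0.6},{"delta_pos":[0,0,0.05],"spin":0,"grip":0.7},{"delta_pos":[0,0,0.05],"spin":0,"grip":0.8},{"delta_pos":[0,0,0.05],"spin":0,"grip":0.8},{"delta_pos":[0,0,-1.5],"spin":0,"grip":0.8},{"delta_pos":[0,0,-4],"spin":0,"grip":0.8},{"delta_pos":[-1.2,4,-8],"spin":0,"grip":0.8},{"delta_pos":[-2.5,9,-8],"spin":0,"grip":0.8},{"delta_pos":[-3.5,14,-8],"spin":0,"grip":0.8},{"delta_pos":[-4,16,-8],"spin":0,"grip":0.8},{"delta_pos":[-4,16,-8],"spin":0,"grip":0.8}]}}

```text
clock: 9.7
position: [0.4621, 0.0894, 0.2989]
tcp_rot: [3.141, -0.001, 0.284]
contact_force: [-0.9, -0.1, -0.0]
finger_gap: 0.0682
```

Run:
```python
from fit import *
import go
go.delta(.464,-.217,.29)
ims={n:ctrl.snapshot(n) for n in("top","scene")};np.savez("f2.npz",**ims)
S={n:cv2.GaussianBlur(ims[n],(0,0),.6) for n in ims}
def rep(k,p,c,rng=.012):
    print(k,*[(r[0].round(4),round(r[1],1)) for r in[fit(S,m,p,c,rng) for m in(("top",),("scene",),("top","scene"))]])
rep("smallcap black",(.454,.256),[(.054,.0175,1,2)])
rep("crown outer",(.4646,-.217),[(.056,.0245,-1,2),(.056,.015,1,2)])
rep("crown bore",(.4646,-.217),[(.056,.015,1,2)])
rep("medcap",(.468,-.2225),[(.036,.029,-1,2)])
C=[(circ(.4541,.2561,.054,.020),(0,0,255))];D=[(circ(.4646,-.217,.056,.0245),(0,0,255))]
o=[]
for n in ims:o.append(np.hstack([crop(ims[n],n,proj(n,[.4541,.2561,.05])[0],40,7,C),crop(ims[n],n,proj(n,[.465,-.217,.05])[0],40,7,D)]))
cv2.imwrite("pics/after1.png",np.vstack(o))
```

```text
t 9.7 pos [0.4621 0.0894 0.2989] rpy [ 3.1405e+00 -1.0000e-03  2.8440e-01] F [-0.9 -0.1 -0. ] gap 0.0682 delta cm [-8.43 29.45  0.91]
smallcap black (array([0.4546, 0.2558]), np.float64(16.0)) (array([0.4542, 0.2546]), np.float64(22.9)) (array([0.4542, 0.2555]), np.float64(38.7))
crown outer (array([ 0.4645, -0.2166]), np.float64(59.3)) (array([ 0.4653, -0.2176]), np.float64(58.4)) (array([ 0.4648, -0.2171]), np.float64(116.6))
crown bore (array([ 0.4642, -0.2165]), np.float64(28.9)) (array([ 0.4651, -0.2173]), np.float64(30.0)) (array([ 0.4648, -0.217 ]), np.float64(58.4))
medcap (array([ 0.4657, -0.2242]), np.float64(14.8)) (array([ 0.4685, -0.222 ]), np.float64(16.7)) (array([ 0.4686, -0.2225]), np.float64(31.0))
```

View pics/after1.png

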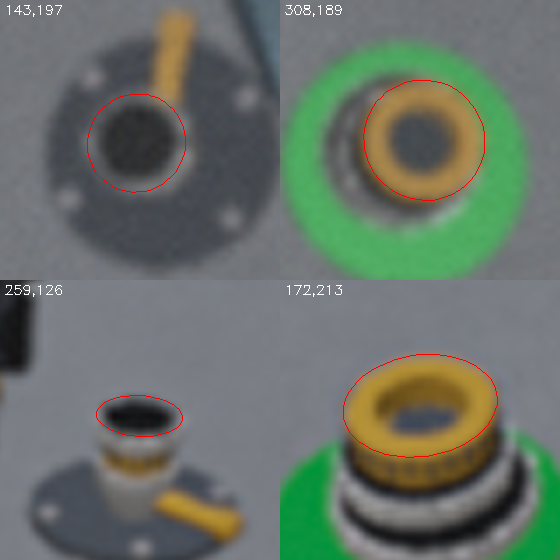

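{"method": "play_rows", "body": {"steps": [{"delta_pos":[-1,4,0],"spin":0,"grip":0.8},{"delta_pos":[-2.5,9,0],"spin":0,"grip":0.8},{"delta_pos":[-4,14,0],"spin":0,"grip":0.8},{"delta_pos":[-5.5,19,0],"spin":0,"grip":0.8},{"delta_pos":[-7,24,0],"spin":0,"grip":0.8},{"delta_pos":[-8,28,0.5],"spin":0,"grip":0.8},{"delta_pos":[-8.4,29.4,2],"spin":0,"grip":0.8},{"delta_pos":[-8.4,29.4,4.5],"spin":0,"grip":0.8},{"delta_pos":[-8.4,29.4,6.5],"spin":0,"grip":0.8},{"delta_pos":[-8.4,29.4,6.5],"spin":0,"grip":0.8},{"delta_pos":[-8.4,29.4,6.5],"spin":0,"grip":0.8}]}}

```text
clock: 11.18
position: [0.4659, -0.2129, 0.2332]
tcp_rot: [-3.141, -0.001, 0.292]
contact_force: [0.7, -0.0, 0.6]
finger_gap: 0.0681
```

```bash
python3 go.py .4648 -.2171 .2162
```

```text
t 11.18 pos [ 0.4659 -0.2129  0.2332] rpy [-3.141e+00 -8.000e-04  2.916e-01] F [ 0.7 -0.   0.6] gap 0.0681 delta cm [-0.24  0.39  1.7 ]
```

{"method": "play_rows", "body": {"steps": [{"delta_pos":[-0.24,0.39,0.6],"spin":0,"grip":0.8},{"delta_pos":[-0.24,0.39,1.3],"spin":0,"grip":0.8},{"delta_pos":[-0.24,0.39,1.7],"spin":0,"grip":0.8},{"delta_pos":[-0.24,0.39,1.7],"spin":0,"grip":0.8},{"delta_pos":[-0.24,0.39,1.7],"spin":0,"grip":0.8}]}}

```text
clock: 11.8
position: [0.4639, -0.2188, 0.216]
tcp_rot: [3.142, -0.0, 0.289]
contact_force: [0.3, -0.0, -0.6]
finger_gap: 0.0682
```

```bash
python3 go.py .4648 -.2171 .2162
```

```text
t 11.8 pos [ 0.4639 -0.2188  0.216 ] rpy [ 3.1416e+00 -1.0000e-04  2.8880e-01] F [ 0.3 -0.  -0.6] gap 0.0682 delta cm [ 0.13 -0.14 -0.02]
```

{"method": "play_rows", "body": {"steps": [{"delta_pos":[0.13,-0.14,0],"spin":0,"grip":0.8},{"delta_pos":[0.13,-0.14,0],"spin":0,"grip":0.65},{"delta_pos":[0.13,-0.14,0],"spin":0,"grip":0.6},{"delta_pos":[0.13,-0.14,0],"spin":0,"grip":0.55},{"delta_pos":[0.13,-0.14,0],"spin":0,"grip":0.4},{"delta_pos":[0.13,-0.14,0],"spin":0,"grip":0.4},{"delta_pos":[0.13,-0.14,0],"spin":0,"grip":0.4}]}}

```text
clock: 12.68
position: [0.465, -0.2168, 0.2168]
tcp_rot: [-3.142, -0.0, 0.289]
contact_force: [-1.2, 1.7, 5.7]
finger_gap: 0.0467
```

```bash
python3 go.py .4648 -.2171 .2162
```

```text
t 12.68 pos [ 0.465  -0.2168  0.2168] rpy [-3.1415e+00 -2.0000e-04  2.8910e-01] F [-1.2  1.7  5.7] gap 0.0467 delta cm [-0.03  0.02  0.06]
```

{"method": "play_rows", "body": {"steps": [{"delta_pos":[0,0,-0.3],"spin":0,"grip":0.4},{"delta_pos":[0,0,-1],"spin":0,"grip":0.4},{"delta_pos":[0,0,-2.5],"spin":0,"grip":0.4},{"delta_pos":[0,0,-5],"spin":0,"grip":0.4},{"delta_pos":[0,0,-7],"spin":0,"grip":0.4},{"delta_pos":[0,0,-7],"spin":0,"grip":0.4},{"delta_pos":[0,0,-7],"spin":0,"grip":0.4}]}}

```text
clock: 13.55
position: [0.4643, -0.2171, 0.2858]
tcp_rot: [-3.141, 0.0, 0.289]
contact_force: [0.9, 0.6, -1.2]
finger_gap: 0.0464
```

```bash
python3 go.py .6435 -.1198 .2048
```

```text
t 13.55 pos [ 0.4643 -0.2171  0.2858] rpy [-3.1414e+00  5.0000e-04  2.8870e-01] F [ 0.9  0.6 -1.2] gap 0.0464 delta cm [19.96 -4.22  8.09]
```

{"method": "play_rows", "body": {"steps": [{"delta_pos":[2,-0.4,0],"spin":0,"grip":0.4},{"delta_pos":[6,-1.2,0],"spin":0,"grip":0.4},{"delta_pos":[10.5,-2.2,0],"spin":0,"grip":0.4},{"delta_pos":[15,-3.2,0],"spin":0,"grip":0.4},{"delta_pos":[18.5,-3.9,0],"spin":0,"grip":0.4},{"delta_pos":[20,-4.2,1],"spin":0,"grip":0.4},{"delta_pos":[20,-4.2,3],"spin":0,"grip":0.4},{"delta_pos":[20,-4.2,5],"spin":0,"grip":0.4},{"delta_pos":[20,-4.2,6],"spin":0,"grip":0.4},{"delta_pos":[20,-4.2,6],"spin":0,"grip":0.4},{"delta_pos":[20,-4.2,6],"spin":0,"grip":0.4},{"delta_pos":[20,-4.2,6],"spin":0,"grip":0.4}]}}

```text
clock: 15.05
position: [0.6449, -0.1201, 0.2272]
tcp_rot: [3.141, -0.002, 0.289]
contact_force: [0.0, -0.4, -0.9]
finger_gap: 0.0465
```

```bash
python3 go.py .6435 -.1198 .2048
```

```text
t 15.05 pos [ 0.6449 -0.1201  0.2272] rpy [ 3.1406e+00 -2.0000e-03  2.8870e-01] F [ 0.  -0.4 -0.9] gap 0.0465 delta cm [-0.17 -0.08  2.24]
```

{"method": "play_rows", "body": {"steps": [{"delta_pos":[-0.13,-0.06,0.5],"spin":0,"grip":0.4},{"delta_pos":[-0.13,-0.06,1],"spin":0,"grip":0.4},{"delta_pos":[-0.13,-0.06,1.3],"spin":0,"grip":0.4},{"delta_pos":[-0.13,-0.06,1.3],"spin":0,"grip":0.4},{"delta_pos":[-0.13,-0.06,1.3],"spin":0,"grip":0.4}]}}

```text
clock: 15.68
position: [0.6431, -0.1197, 0.213]
tcp_rot: [-3.142, -0.0, 0.289]
contact_force: [0.4, 0.3, -0.9]
finger_gap: 0.0465
```

Run:
```python
from h import *
import go
go.delta(.6435,-.1198,.2048)
s=ctrl.snapshot("scene");t=ctrl.snapshot("top")
z=.024+.2142-.2048
C=[(circ(.6433,-.1199,.030,.028),(0,0,255)),(circ(.6433,-.1199,z+.02,.0245),(0,255,0))]
cv2.imwrite("pics/over2.png",np.hstack([crop(im,n,proj(n,[.643,-.12,.05])[0],50,8,C) for n,im in(("scene",s),("top",t))]))
```

```text
t 15.68 pos [ 0.6431 -0.1197  0.213 ] rpy [-3.1416e+00 -1.0000e-04  2.8880e-01] F [ 0.4  0.3 -0.9] gap 0.0465 delta cm [0.03 0.02 0.82]
```

View pics/over2.png

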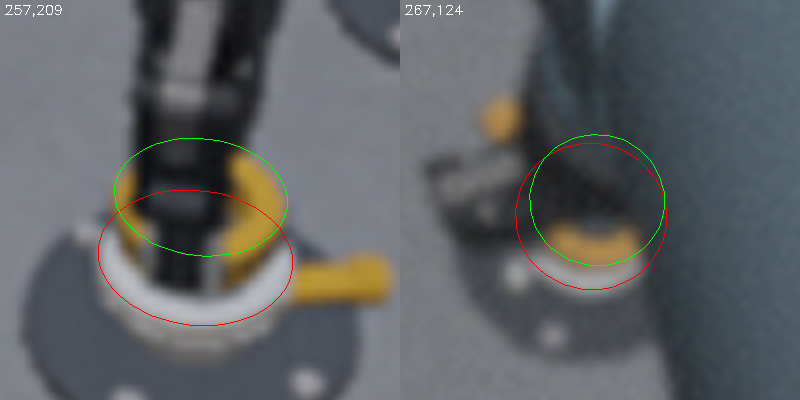

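Crown aligned over the bowl (both circles match, scene ~(200,200)). Lowering.

{"method": "play_rows", "body": {"steps": [{"delta_pos":[0.03,0.02,0.25],"spin":0,"grip":0.4},{"delta_pos":[0.03,0.02,0.45],"spin":0,"grip":0.4},{"delta_pos":[0.03,0.02,0.5],"spin":0,"grip":0.4},{"delta_pos":[0.03,0.02,0.5],"spin":0,"grip":0.4}]}}

```text
clock: 16.27
position: [0.6433, -0.1198, 0.2079]
tcp_rot: [-3.141, 0.0, 0.289]
contact_force: [0.6, 0.7, -0.6]
finger_gap: 0.0467
```

{"method": "play_rows", "body": {"steps": [{"delta_pos":[0,0,0.15],"spin":0,"grip":0.4},{"delta_pos":[0,0,0.25],"spin":0,"grip":0.4},{"delta_pos":[0,0,0.3],"spin":0,"grip":0.4},{"delta_pos":[0,0,0.3],"spin":0,"grip":0.4}]}}

```text
clock: 16.77
position: [0.6433, -0.1198, 0.2051]
tcp_rot: [-3.142, 0.0, 0.289]
contact_force: [-0.9, 0.7, 0.0]
finger_gap: 0.0467
```

{"method": "play_rows", "body": {"steps": [{"delta_pos":[0,0,0.05],"spin":0,"grip":0.4},{"delta_pos":[0,0,0.07],"spin":0,"grip":0.4},{"delta_pos":[0,0,0.07],"spin":0,"grip":0.4}]}}

```text
clock: 17.15
position: [0.6434, -0.1198, 0.205]
tcp_rot: [3.141, 0.0, 0.289]
contact_force: [-2.6, 1.4, 5.8]
finger_gap: 0.0464
```

{"method": "play_rows", "body": {"steps": [{"delta_pos":[0,0,0.05],"spin":0,"grip":0.6},{"delta_pos":[0,0,0.05],"spin":0,"grip":0.7},{"delta_pos":[0,0,0.05],"spin":0,"grip":0.8},{"delta_pos":[0,0,0.05],"spin":0,"grip":0.9},{"delta_pos":[0,0,0.05],"spin":0,"grip":0.9},{"delta_pos":[0,0,-1.5],"spin":0,"grip":0.9},{"delta_pos":[0,0,-4],"spin":0,"grip":0.9},{"delta_pos":[-2,-3,-8],"spin":0,"grip":0.9},{"delta_pos":[-4.5,-7,-9],"spin":0,"grip":0.9},{"delta_pos":[-7,-11,-9],"spin":0,"grip":0.9},{"delta_pos":[-9.5,-15,-9],"spin":0,"grip":0.9},{"delta_pos":[-12,-19,-9],"spin":0,"grip":0.9},{"delta_pos":[-12.7,-20.5,-9],"spin":0,"grip":0.9},{"delta_pos":[-12.7,-20.5,-9],"spin":0,"grip":0.9}]}}

```text
clock: 18.9
position: [0.4632, 0.0413, 0.2953]
tcp_rot: [3.141, -0.002, 0.291]
contact_force: [0.5, -0.4, 1.6]
finger_gap: 0.0769
```

Run:
```python
from fit import *
import go
go.delta(.4675,-.2225,.29)
ims={n:ctrl.snapshot(n) for n in("top","scene")};np.savez("f3.npz",**ims)
S={n:cv2.GaussianBlur(ims[n],(0,0),.6) for n in ims}
def rep(k,p,c,rng=.012):
    r=[fit(S,m,p,c,rng) for m in(("top",),("scene",),("top","scene"))]
    print(k,*[(a[0].round(4),round(a[1],1)) for a in r]);return r[2][0]
c=rep("crown home",(.6433,-.12),[(.044,.0245,-1,2),(.044,.015,1,2)])
rep("black r26.5",(.4675,-.2225),[(.036,.0265,1,2)]);rep("r26",(.4675,-.2225),[(.036,.026,1,2)])
m=rep("r25.5",(.4675,-.2225),[(.036,.0255,1,2)])
C=[(circ(*c,.044,.0245),(0,0,255))];D=[(circ(*m,.036,.029),(0,0,255))]
o=[]
for n in ims:o.append(np.hstack([crop(ims[n],n,proj(n,[*c,.04])[0],40,7,C),crop(ims[n],n,proj(n,[*m,.03])[0],40,7,D)]))
cv2.imwrite("pics/after2.png",np.vstack(o))
```

```text
t 18.9 pos [0.4632 0.0413 0.2953] rpy [ 3.1406e+00 -2.0000e-03  2.9120e-01] F [ 0.5 -0.4  1.6] gap 0.0769 delta cm [-7.2  25.38  0.54]
crown home (array([ 0.6434, -0.1206]), np.float64(46.6)) (array([ 0.644, -0.121]), np.float64(57.3)) (array([ 0.6438, -0.1207]), np.float64(103.7))
black r26.5 (array([ 0.4626, -0.2149]), np.float64(14.5)) (array([ 0.4625, -0.2152]), np.float64(36.7)) (array([ 0.4625, -0.2151]), np.float64(51.2))
r26 (array([ 0.4623, -0.2149]), np.float64(16.3)) (array([ 0.4627, -0.215 ]), np.float64(37.7)) (array([ 0.4627, -0.2149]), np.float64(54.0))
r25.5 (array([ 0.4619, -0.2151]), np.float64(17.8)) (array([ 0.4629, -0.215 ]), np.float64(38.0)) (array([ 0.4626, -0.2151]), np.float64(55.6))
```

View pics/after2.png

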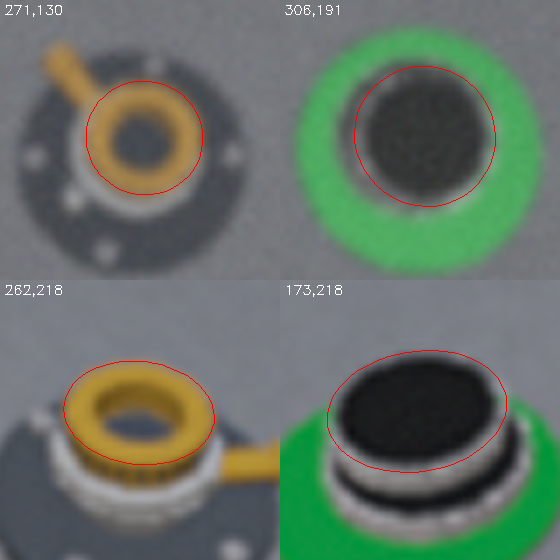

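{"method": "play_rows", "body": {"steps": [{"delta_pos":[-1,4,0],"spin":0,"grip":0.9},{"delta_pos":[-2.5,8.5,0],"spin":0,"grip":0.9},{"delta_pos":[-4,13.5,0],"spin":0,"grip":0.9},{"delta_pos":[-5.5,18.5,0],"spin":0,"grip":0.9},{"delta_pos":[-6.8,23,0.5],"spin":0,"grip":0.9},{"delta_pos":[-7.4,24.6,2],"spin":0,"grip":0.9},{"delta_pos":[-7.4,24.6,5],"spin":0,"grip":0.9},{"delta_pos":[-7.4,24.6,7.9],"spin":0,"grip":0.9},{"delta_pos":[-7.4,24.6,7.9],"spin":0,"grip":0.9},{"delta_pos":[-7.4,24.6,7.9],"spin":0,"grip":0.9},{"delta_pos":[-7.4,24.6,7.9],"spin":0,"grip":0.9}]}}

```text
clock: 20.38
position: [0.4633, -0.2166, 0.2166]
tcp_rot: [3.14, -0.002, 0.289]
contact_force: [0.4, 0.2, -0.2]
finger_gap: 0.0768
```

```bash
python3 go.py .4626 -.2150 .1965
```

```text
t 20.38 pos [ 0.4633 -0.2166  0.2166] rpy [ 3.1399e+00 -2.2000e-03  2.8910e-01] F [ 0.4  0.2 -0.2] gap 0.0768 delta cm [-0.06 -0.2   2.01]
```

{"method": "play_rows", "body": {"steps": [{"delta_pos":[-0.06,-0.2,0.8],"spin":0,"grip":0.9},{"delta_pos":[-0.06,-0.2,1.6],"spin":0,"grip":0.9},{"delta_pos":[-0.06,-0.2,2],"spin":0,"grip":0.9},{"delta_pos":[-0.06,-0.2,2],"spin":0,"grip":0.9},{"delta_pos":[-0.06,-0.2,2],"spin":0,"grip":0.9}]}}

```text
clock: 21.0
position: [0.4613, -0.2147, 0.1953]
tcp_rot: [3.142, -0.0, 0.289]
contact_force: [0.7, -0.1, -0.1]
finger_gap: 0.0768
```

```bash
python3 go.py .4626 -.2150 .1965
```

```text
t 21.0 pos [ 0.4613 -0.2147  0.1953] rpy [ 3.1415e+00 -1.0000e-04  2.8880e-01] F [ 0.7 -0.1 -0.1] gap 0.0768 delta cm [ 0.11  0.07 -0.12]
```

{"method": "play_rows", "body": {"steps": [{"delta_pos":[0.11,0.07,-0.12],"spin":0,"grip":0.9},{"delta_pos":[0.11,0.07,-0.12],"spin":0,"grip":0.8},{"delta_pos":[0.11,0.07,-0.12],"spin":0,"grip":0.75},{"delta_pos":[0.11,0.07,-0.12],"spin":0,"grip":0.7},{"delta_pos":[0.11,0.07,-0.12],"spin":0,"grip":0.65},{"delta_pos":[0.11,0.07,-0.12],"spin":0,"grip":0.5},{"delta_pos":[0.11,0.07,-0.12],"spin":0,"grip":0.5},{"delta_pos":[0.11,0.07,-0.12],"spin":0,"grip":0.5}]}}

```text
clock: 22.0
position: [0.4625, -0.215, 0.1972]
tcp_rot: [3.142, 0.0, 0.289]
contact_force: [-2.0, 0.6, 4.8]
finger_gap: 0.0556
```

```bash
python3 go.py .4626 -.2150 .1965
```

```text
t 22.0 pos [ 0.4625 -0.215   0.1972] rpy [3.1415e+00 4.0000e-04 2.8880e-01] F [-2.   0.6  4.8] gap 0.0556 delta cm [ 0.01 -0.    0.07]
```

{"method": "play_rows", "body": {"steps": [{"delta_pos":[0,0,-0.3],"spin":0,"grip":0.5},{"delta_pos":[0,0,-1],"spin":0,"grip":0.5},{"delta_pos":[0,0,-2.5],"spin":0,"grip":0.5},{"delta_pos":[0,0,-5],"spin":0,"grip":0.5},{"delta_pos":[0,0,-8],"spin":0,"grip":0.5},{"delta_pos":[0,0,-8],"spin":0,"grip":0.5},{"delta_pos":[0,0,-8],"spin":0,"grip":0.5}]}}

```text
clock: 22.88
position: [0.4621, -0.2149, 0.2764]
tcp_rot: [-3.141, 0.0, 0.289]
contact_force: [0.4, 0.2, -1.3]
finger_gap: 0.0553
```

```bash
python3 go.py .6436 -.1203 .2152
```

```text
t 22.88 pos [ 0.4621 -0.2149  0.2764] rpy [-3.1415e+00  3.0000e-04  2.8880e-01] F [ 0.4  0.2 -1.3] gap 0.0553 delta cm [20.1  -3.9   6.11]
```

{"method": "play_rows", "body": {"steps": [{"delta_pos":[2,-0.4,0],"spin":0,"grip":0.5},{"delta_pos":[6,-1.2,0],"spin":0,"grip":0.5},{"delta_pos":[10.5,-2.1,0],"spin":0,"grip":0.5},{"delta_pos":[15,-3,0],"spin":0,"grip":0.5},{"delta_pos":[18.5,-3.6,0],"spin":0,"grip":0.5},{"delta_pos":[20,-3.9,0.5],"spin":0,"grip":0.5},{"delta_pos":[20,-3.9,2],"spin":0,"grip":0.5},{"delta_pos":[20,-3.9,4],"spin":0,"grip":0.5},{"delta_pos":[20,-3.9,4.5],"spin":0,"grip":0.5},{"delta_pos":[20,-3.9,4.5],"spin":0,"grip":0.5},{"delta_pos":[20,-3.9,4.5],"spin":0,"grip":0.5},{"delta_pos":[20,-3.9,4.5],"spin":0,"grip":0.5},{"delta_pos":[20,-3.9,4.5],"spin":0,"grip":0.5}]}}

```text
clock: 24.5
position: [0.6433, -0.1206, 0.2322]
tcp_rot: [3.141, -0.001, 0.289]
contact_force: [0.1, -0.1, -1.2]
finger_gap: 0.0547
```

```bash
python3 go.py .6436 -.1203 .2152
```

```text
t 24.5 pos [ 0.6433 -0.1206  0.2322] rpy [ 3.1411e+00 -1.1000e-03  2.8890e-01] F [ 0.1 -0.1 -1.2] gap 0.0547 delta cm [ 0.01 -0.03  1.7 ]
```

Run:
```python
from h import *
s=ctrl.snapshot("scene");t=ctrl.snapshot("top")
z=.038+.2322-.2152
C=[(circ(.6436,-.1203,z+.006,.029),(0,0,255)),(circ(.6436,-.1203,z+.016,.029),(0,255,0))]
cv2.imwrite("pics/over3.png",np.hstack([crop(im,n,proj(n,[.643,-.12,.06])[0],50,8,C) for n,im in(("scene",s),("top",t))]))
```

```text
(no output)
```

View pics/over3.png

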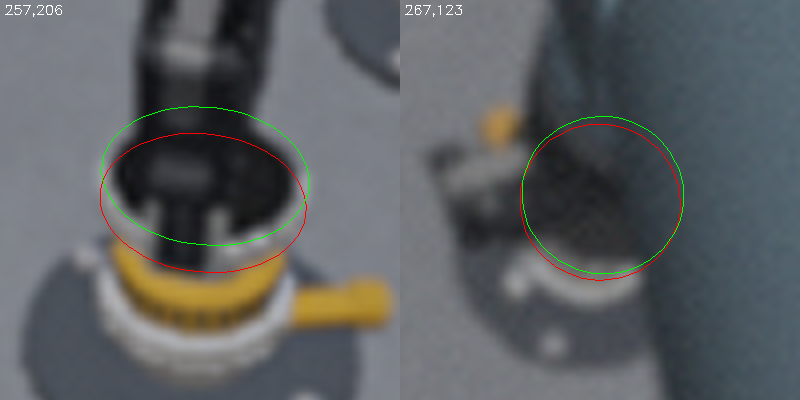

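{"method": "play_rows", "body": {"steps": [{"delta_pos":[0,-0.02,0.6],"spin":0,"grip":0.5},{"delta_pos":[0,-0.02,1.1],"spin":0,"grip":0.5},{"delta_pos":[0,-0.02,1.35],"spin":0,"grip":0.5},{"delta_pos":[0,-0.02,1.35],"spin":0,"grip":0.5},{"delta_pos":[0,-0.02,1.35],"spin":0,"grip":0.5}]}}

```text
clock: 25.22
position: [0.6431, -0.1204, 0.218]
tcp_rot: [3.142, -0.0, 0.289]
contact_force: [-0.1, 0.6, -1.1]
finger_gap: 0.0551
```

```bash
python3 go.py .6436 -.1203 .2152
```

```text
t 25.23 pos [ 0.6431 -0.1204  0.218 ] rpy [ 3.1415e+00 -2.0000e-04  2.8890e-01] F [-0.1  0.6 -1.1] gap 0.0551 delta cm [ 0.04 -0.    0.28]
```

{"method": "play_rows", "body": {"steps": [{"delta_pos":[0.04,0,0.12],"spin":0,"grip":0.5},{"delta_pos":[0.04,0,0.2],"spin":0,"grip":0.5},{"delta_pos":[0.04,0,0.25],"spin":0,"grip":0.5},{"delta_pos":[0.04,0,0.25],"spin":0,"grip":0.5}]}}

```text
clock: 25.72
position: [0.6434, -0.1203, 0.2155]
tcp_rot: [3.142, -0.0, 0.289]
contact_force: [0.8, -0.6, -2.0]
finger_gap: 0.0549
```

{"method": "play_rows", "body": {"steps": [{"delta_pos":[0,0,0.03],"spin":0,"grip":0.5},{"delta_pos":[0,0,0.05],"spin":0,"grip":0.5},{"delta_pos":[0,0,0.05],"spin":0,"grip":0.5}]}}

```text
clock: 26.1
position: [0.6435, -0.1203, 0.2154]
tcp_rot: [3.142, 0.0, 0.289]
contact_force: [-1.6, -0.3, 3.8]
finger_gap: 0.0546
```

{"method": "play_rows", "body": {"steps": [{"delta_pos":[0,0,0.03],"spin":0,"grip":0.7},{"delta_pos":[0,0,0.03],"spin":0,"grip":0.8},{"delta_pos":[0,0,0.03],"spin":0,"grip":0.9},{"delta_pos":[0,0,0.03],"spin":0,"grip":1},{"delta_pos":[0,0,0.03],"spin":0,"grip":1},{"delta_pos":[0,0,-1.5],"spin":0,"grip":1},{"delta_pos":[0,0,-4],"spin":0,"grip":1},{"delta_pos":[-2,-3,-8],"spin":0,"grip":1},{"delta_pos":[-4.5,-7,-8],"spin":0,"grip":1},{"delta_pos":[-7,-11,-8],"spin":0,"grip":1},{"delta_pos":[-9.5,-15,-8],"spin":0,"grip":1},{"delta_pos":[-12,-19,-8],"spin":0,"grip":1},{"delta_pos":[-12.7,-20.5,-8],"spin":0,"grip":1},{"delta_pos":[-12.7,-20.5,-8],"spin":0,"grip":1},{"delta_pos":[-12.7,-20.5,-8],"spin":0,"grip":1}]}}

```text
clock: 27.98
position: [0.4647, 0.0389, 0.2957]
tcp_rot: [3.141, -0.002, 0.287]
contact_force: [-1.1, 0.3, -0.6]
finger_gap: 0.0852
```

Run:
```python
from fit import *
import go
ims={n:ctrl.snapshot(n) for n in("top","scene")};np.savez("f4.npz",**ims)
S={n:cv2.GaussianBlur(ims[n],(0,0),.6) for n in ims}
def rep(k,p,c,rng=.012):
    r=[fit(S,m,p,c,rng) for m in(("top",),("scene",),("top","scene"))]
    print(k,*[(a[0].round(4),round(a[1],1)) for a in r]);return r[2][0]
c=rep("medcap home",(.6433,-.12),[(.054,.0255,1,2)])
m=rep("large r30.5",(.4625,-.217),[(.020,.0305,1,2)])
rep("r31.5",(.4625,-.217),[(.020,.0315,1,2)])
go.delta(*m,.178)
C=[(circ(*c,.054,.029),(0,0,255))];D=[(circ(*m,.020,.034),(0,0,255))]
o=[]
for n in ims:o.append(np.hstack([crop(ims[n],n,proj(n,[*c,.04])[0],40,7,C),crop(ims[n],n,proj(n,[*m,.02])[0],40,7,D)]))
cv2.imwrite("pics/after3.png",np.vstack(o))
```

```text
medcap home (array([ 0.643 , -0.1203]), np.float64(19.9)) (array([ 0.6434, -0.1211]), np.float64(38.5)) (array([ 0.6431, -0.1208]), np.float64(58.2))
large r30.5 (array([ 0.4648, -0.2148]), np.float64(14.5)) (array([ 0.4651, -0.2149]), np.float64(32.4)) (array([ 0.4648, -0.2149]), np.float64(46.9))
r31.5 (array([ 0.4648, -0.2152]), np.float64(11.2)) (array([ 0.4649, -0.2147]), np.float64(29.7)) (array([ 0.4649, -0.2149]), np.float64(40.9))
t 28.07 pos [0.4646 0.0388 0.2953] rpy [ 3.1413e+00 -1.2000e-03  2.8620e-01] F [-0.3  0.5 -0.9] gap 0.0854 delta cm [-7.17 24.33 11.73]
```

View pics/after3.png

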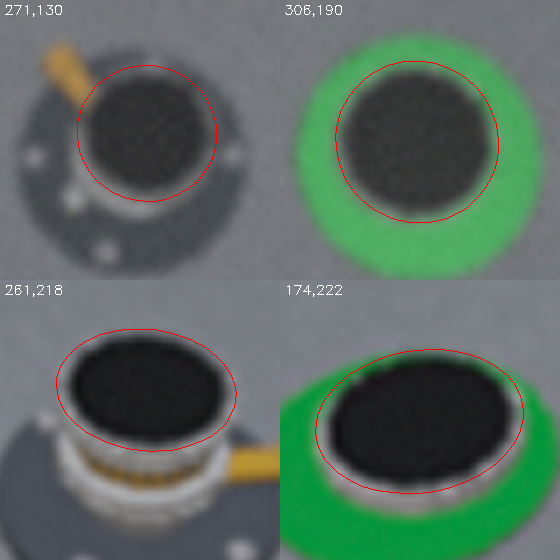

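{"method": "play_rows", "body": {"steps": [{"delta_pos":[-1,4,0],"spin":0,"grip":1},{"delta_pos":[-2.5,8.5,0],"spin":0,"grip":1},{"delta_pos":[-4,13.5,0],"spin":0,"grip":1},{"delta_pos":[-5.4,18.5,0],"spin":0,"grip":1},{"delta_pos":[-6.6,22.5,0.5],"spin":0,"grip":1},{"delta_pos":[-7.2,24.3,2],"spin":0,"grip":1},{"delta_pos":[-7.2,24.3,5],"spin":0,"grip":1},{"delta_pos":[-7.2,24.3,8],"spin":0,"grip":1},{"delta_pos":[-7.2,24.3,9.5],"spin":0,"grip":1},{"delta_pos":[-7.2,24.3,9.5],"spin":0,"grip":1},{"delta_pos":[-7.2,24.3,9.5],"spin":0,"grip":1},{"delta_pos":[-7.2,24.3,9.5],"spin":0,"grip":1},{"delta_pos":[-7.2,24.3,9.5],"spin":0,"grip":1}]}}

```text
clock: 29.7
position: [0.4639, -0.2136, 0.2009]
tcp_rot: [3.14, -0.001, 0.289]
contact_force: [-0.1, 0.2, 0.1]
finger_gap: 0.0854
```

```bash
python3 go.py .4649 -.2149 .175
```

```text
t 29.7 pos [ 0.4639 -0.2136  0.2009] rpy [ 3.1403e+00 -1.5000e-03  2.8880e-01] F [-0.1  0.2  0.1] gap 0.0854 delta cm [0.03 0.13 2.59]
```

{"method": "play_rows", "body": {"steps": [{"delta_pos":[0.05,0.1,1],"spin":0,"grip":1},{"delta_pos":[0.05,0.1,2],"spin":0,"grip":1},{"delta_pos":[0.05,0.1,2.5],"spin":0,"grip":1},{"delta_pos":[0.05,0.1,2.5],"spin":0,"grip":1},{"delta_pos":[0.05,0.1,2.5],"spin":0,"grip":1}]}}

```text
clock: 30.32
position: [0.4643, -0.2142, 0.1749]
tcp_rot: [-3.142, -0.0, 0.289]
contact_force: [-0.9, -0.4, 0.6]
finger_gap: 0.0857
```

```bash
python3 go.py .4649 -.2149 .175
```

```text
t 30.32 pos [ 0.4643 -0.2142  0.1749] rpy [-3.1416 -0.      0.2889] F [-0.9 -0.4  0.6] gap 0.0857 delta cm [ 0.04  0.08 -0.01]
```

{"method": "play_rows", "body": {"steps": [{"delta_pos":[0.04,0.08,0],"spin":0,"grip":1},{"delta_pos":[0.04,0.08,0],"spin":0,"grip":0.9},{"delta_pos":[0.04,0.08,0],"spin":0,"grip":0.85},{"delta_pos":[0.04,0.08,0],"spin":0,"grip":0.8},{"delta_pos":[0.04,0.08,0],"spin":0,"grip":0.75},{"delta_pos":[0.04,0.08,0],"spin":0,"grip":0.62},{"delta_pos":[0.04,0.08,0],"spin":0,"grip":0.62},{"delta_pos":[0.04,0.08,0],"spin":0,"grip":0.62}]}}

```text
clock: 31.32
position: [0.4649, -0.2147, 0.1758]
tcp_rot: [-3.141, 0.0, 0.289]
contact_force: [-1.3, 0.3, 6.2]
finger_gap: 0.0654
```

```bash
python3 go.py .4649 -.2149 .175
```

```text
t 31.32 pos [ 0.4649 -0.2147  0.1758] rpy [-3.1413e+00  5.0000e-04  2.8890e-01] F [-1.3  0.3  6.2] gap 0.0654 delta cm [-0.    0.02  0.08]
```

{"method": "play_rows", "body": {"steps": [{"delta_pos":[0,0,-0.3],"spin":0,"grip":0.62},{"delta_pos":[0,0,-1],"spin":0,"grip":0.62},{"delta_pos":[0,0,-2.5],"spin":0,"grip":0.62},{"delta_pos":[0,0,-5],"spin":0,"grip":0.62},{"delta_pos":[0,0,-8],"spin":0,"grip":0.62},{"delta_pos":[0,0,-10],"spin":0,"grip":0.62},{"delta_pos":[0,0,-10],"spin":0,"grip":0.62},{"delta_pos":[0,0,-10],"spin":0,"grip":0.62}]}}

```text
clock: 32.33
position: [0.4644, -0.2148, 0.2746]
tcp_rot: [-3.141, 0.001, 0.289]
contact_force: [-0.5, -1.1, -2.3]
finger_gap: 0.0652
```

```bash
python3 go.py .6573 .0726 .2098
```

```text
t 32.33 pos [ 0.4644 -0.2148  0.2746] rpy [-3.1411e+00  7.0000e-04  2.8880e-01] F [-0.5 -1.1 -2.3] gap 0.0652 delta cm [ 26.69 -22.04   6.47]
```

{"method": "play_rows", "body": {"steps": [{"delta_pos":[1.5,-1.2,0],"spin":0,"grip":0.62},{"delta_pos":[5,-4.1,0],"spin":0,"grip":0.62},{"delta_pos":[9,-7.4,0],"spin":0,"grip":0.62},{"delta_pos":[13,-10.7,0],"spin":0,"grip":0.62},{"delta_pos":[17,-14,0],"spin":0,"grip":0.62},{"delta_pos":[21,-17.3,0],"spin":0,"grip":0.62},{"delta_pos":[24.5,-20.2,0],"spin":0,"grip":0.62},{"delta_pos":[26.7,-22,0.5],"spin":0,"grip":0.62},{"delta_pos":[26.7,-22,2],"spin":0,"grip":0.62},{"delta_pos":[26.7,-22,4],"spin":0,"grip":0.62},{"delta_pos":[26.7,-22,4.7],"spin":0,"grip":0.62},{"delta_pos":[26.7,-22,4.7],"spin":0,"grip":0.62},{"delta_pos":[26.7,-22,4.7],"spin":0,"grip":0.62},{"delta_pos":[26.7,-22,4.7],"spin":0,"grip":0.62},{"delta_pos":[26.7,-22,4.7],"spin":0,"grip":0.62}]}}

```text
clock: 34.2
position: [0.6584, 0.0721, 0.2288]
tcp_rot: [3.141, -0.001, 0.289]
contact_force: [0.5, 0.6, -1.8]
finger_gap: 0.0652
```

Run:
```python
from h import *
import go
go.delta(.6573,.0726,.2098)
p=ctrl.read_state()["position"]
s=ctrl.snapshot("scene");t=ctrl.snapshot("top")
z=.038+p[2]-.2098
C=[(circ(p[0],p[1],z+.006,.034),(0,0,255)),(circ(p[0],p[1],z+.016,.034),(0,255,0)),(circ(.6573,.0726,.044,.03),(255,0,0))]
cv2.imwrite("pics/over4.png",np.hstack([crop(im,n,proj(n,[.657,.073,.06])[0],50,8,C) for n,im in(("scene",s),("top",t))]))
```

```text
t 34.2 pos [0.6584 0.0721 0.2288] rpy [ 3.1414e+00 -1.4000e-03  2.8880e-01] F [ 0.5  0.6 -1.8] gap 0.0652 delta cm [-0.12 -0.08  1.9 ]
```

View pics/over4.png

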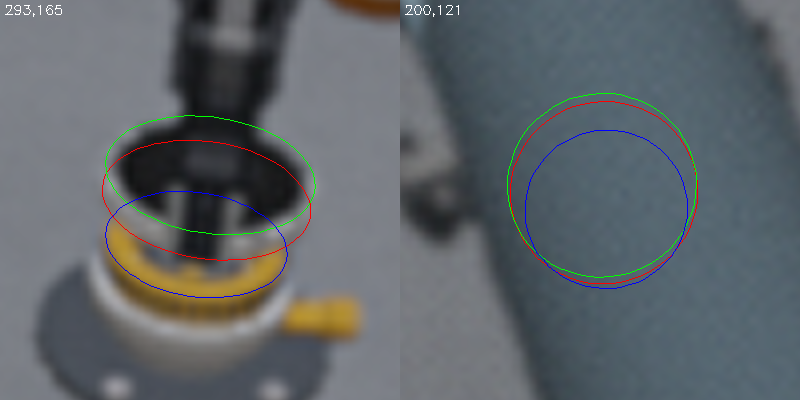

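The large cap sits level in the jaws, above its burner (scene ~(210,190) in the crop). Lowering.

{"method": "play_rows", "body": {"steps": [{"delta_pos":[-0.1,-0.06,0.5],"spin":0,"grip":0.62},{"delta_pos":[-0.1,-0.06,0.9],"spin":0,"grip":0.62},{"delta_pos":[-0.1,-0.06,1.2],"spin":0,"grip":0.62},{"delta_pos":[-0.1,-0.06,1.2],"spin":0,"grip":0.62},{"delta_pos":[-0.1,-0.06,1.2],"spin":0,"grip":0.62}]}}

```text
clock: 34.92
position: [0.6571, 0.0724, 0.216]
tcp_rot: [-3.142, -0.0, 0.289]
contact_force: [0.0, 0.3, -1.5]
finger_gap: 0.0654
```

```bash
python3 go.py .6573 .0726 .2098
```

```text
t 34.92 pos [0.6571 0.0724 0.216 ] rpy [-3.1415e+00 -1.0000e-04  2.8880e-01] F [ 0.   0.3 -1.5] gap 0.0654 delta cm [ 0.03 -0.02  0.62]
```

{"method": "play_rows", "body": {"steps": [{"delta_pos":[0.03,-0.02,0.15],"spin":0,"grip":0.62},{"delta_pos":[0.03,-0.02,0.3],"spin":0,"grip":0.62},{"delta_pos":[0.03,-0.02,0.35],"spin":0,"grip":0.62},{"delta_pos":[0.03,-0.02,0.35],"spin":0,"grip":0.62}]}}

```text
clock: 35.42
position: [0.6572, 0.0726, 0.2124]
tcp_rot: [-3.142, 0.0, 0.289]
contact_force: [-1.0, -0.5, -1.4]
finger_gap: 0.0652
```

{"method": "play_rows", "body": {"steps": [{"delta_pos":[0,0,0.12],"spin":0,"grip":0.62},{"delta_pos":[0,0,0.2],"spin":0,"grip":0.62},{"delta_pos":[0,0,0.24],"spin":0,"grip":0.62},{"delta_pos":[0,0,0.24],"spin":0,"grip":0.62}]}}

```text
clock: 35.92
position: [0.6572, 0.0726, 0.2101]
tcp_rot: [-3.142, -0.0, 0.289]
contact_force: [-0.6, -0.6, -2.3]
finger_gap: 0.0653
```

{"method": "play_rows", "body": {"steps": [{"delta_pos":[0,0,0.04],"spin":0,"grip":0.62},{"delta_pos":[0,0,0.06],"spin":0,"grip":0.62},{"delta_pos":[0,0,0.06],"spin":0,"grip":0.62}]}}

```text
clock: 36.3
position: [0.6573, 0.0726, 0.21]
tcp_rot: [3.142, 0.0, 0.289]
contact_force: [-2.6, -1.4, 3.5]
finger_gap: 0.0654
```

Contact at the predicted height. Releasing and clearing the view.

{"method": "play_rows", "body": {"steps": [{"delta_pos":[0,0,0.04],"spin":0,"grip":0.8},{"delta_pos":[0,0,0.04],"spin":0,"grip":0.9},{"delta_pos":[0,0,0.04],"spin":0,"grip":1},{"delta_pos":[0,0,0.04],"spin":0,"grip":1},{"delta_pos":[0,0,0.04],"spin":0,"grip":1},{"delta_pos":[0,0,-1.5],"spin":0,"grip":1},{"delta_pos":[0,0,-4],"spin":0,"grip":1},{"delta_pos":[-2,1,-8],"spin":0,"grip":1},{"delta_pos":[-6,3.5,-10],"spin":0,"grip":1},{"delta_pos":[-10,6.5,-10],"spin":0,"grip":1},{"delta_pos":[-14,10,-10],"spin":0,"grip":1},{"delta_pos":[-18,14,-10],"spin":0,"grip":1},{"delta_pos":[-22,18,-10],"spin":0,"grip":1},{"delta_pos":[-25,21,-10],"spin":0,"grip":1},{"delta_pos":[-27,23,-10],"spin":0,"grip":1},{"delta_pos":[-27,23,-10],"spin":0,"grip":1},{"delta_pos":[-27,23,-10],"spin":0,"grip":1}]}}

```text
clock: 38.42
position: [0.4647, -0.2238, 0.3104]
tcp_rot: [3.141, -0.002, 0.29]
contact_force: [0.3, 0.3, -0.2]
finger_gap: 0.0851
```

Run:
```python
from fit import *
ims={n:ctrl.snapshot(n) for n in("top","scene")};np.savez("f5.npz",**ims)
S={n:cv2.GaussianBlur(ims[n],(0,0),.6) for n in ims}
P={"small":((.4541,.2561),.02,.0175),"med":((.6434,-.1203),.029,.0255),"large":((.6573,.0726),.034,.0305)}
o=[]
for k,(p,r,rb) in P.items():
    print(k,*[fit(S,m,p,[(.054,rb,1,2)],.009)[0].round(4) for m in(("top",),("scene",),("top","scene"))])
    o.append(np.vstack([crop(ims[n],n,proj(n,[*p,.045])[0],38,7,[(circ(*p,.054,r),(0,0,255))]) for n in ims]))
cv2.imwrite("pics/final.png",np.hstack(o))
cv2.imwrite("pics/finaltop.png",cv2.resize(ims["top"],(800,600)))
s=ctrl.read_state();print(s["clock"],s["position"],s["contact_force"])
```

```text
small [0.4547 0.2556] [0.4542 0.2546] [0.4543 0.2555]
med [ 0.643  -0.1204] [ 0.6432 -0.1212] [ 0.6431 -0.1208]
large [0.6575 0.0725] [0.6573 0.0716] [0.6574 0.0721]
38.525 [ 0.46497946 -0.22307098  0.30998372] [ 0.33979388  0.39236732 -0.52625256]
```

View pics/final.png

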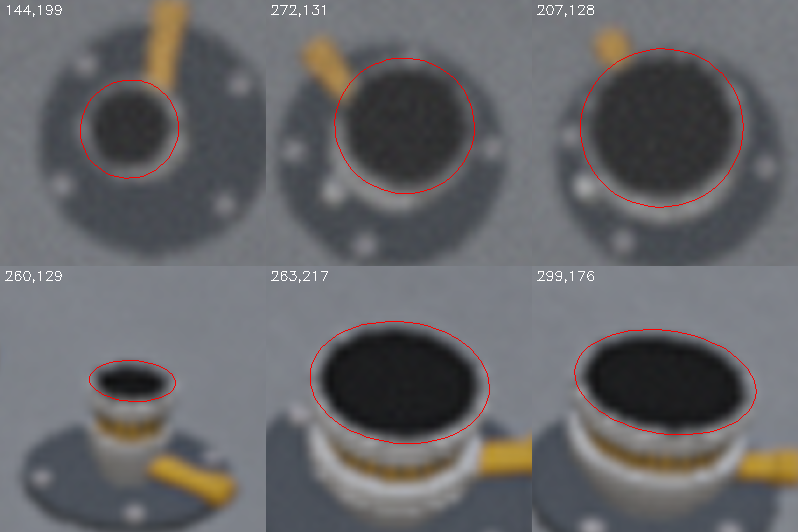

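View pics/finaltop.png

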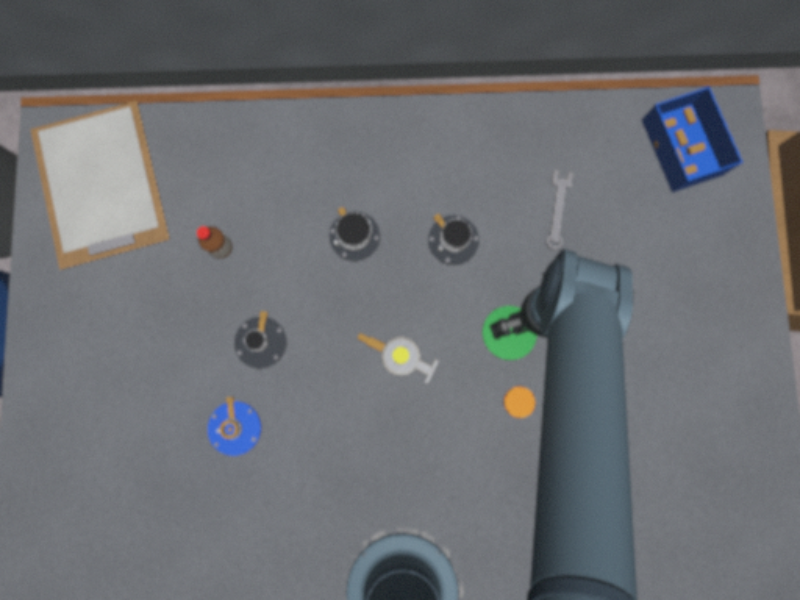

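All three caps are centred and level, and nothing else has moved. Handing in.

```bash
python3 -c "
from plant import ctrl
print(ctrl.close_job())"
```

```text
the job is handed in; nothing more can be done
None
```

I took the stack down and put the three burners back together, and handed the job in at about 38.5 s. The small cap went onto the small burner and the crown onto the bare medium burner. The medium cap then went onto the crown, and the large cap onto the large burner. Each part was lowered until it touched lightly (about 4–6 N) within 0.3 mm of the height expected when home, and only then released.

- **Fit:** in the last pictures from both cameras, all three caps sit at the expected height and look level. Their centres are within about 1 mm of the burner centres. The crown was within 1 mm when I checked it before capping.
- **Other items:** the regulator, bottle, spanner, orange disc and blue burner look unmoved. At hand-in the arm was clear of everything, stopped above the empty mat.
- **Small disagreements:** the two cameras differed by up to about 1 mm in y. The gripper's reported opening also read about 3 mm less than each part's true diameter. Neither affected the fit.

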